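Stack and bed a post mount on a positioning stage

TASK

On the positioning stage's upright post, thread the white spacer, then the brass washer, then the dark steel bushing, each resting on the one below, without driving the stiff red collar home before all three are on. Then press the bushing straight down so that the whole stack pushes the collar fully home against the stage, bed it there with about 18 N for half a second (never more than 27 N on the stage, post or collar), and let go. Leave the screwdriver, the jar and the blue lens tube where they are.

Things in the scene. Friction and masses are not known exactly. Their poses are not given: they have to be found in the camera images.
- stage: fixed positioning stage; origin at the centre of the underside of its grey foot (130 x 130 mm), z up. The foot stands on a wooden riser 0 to 15 mm high, different each time. Aluminium top plate 120 x 120 mm, its top 60 mm above the origin; a micrometer barrel 22 mm thick, 30 mm above the origin, sticks out 58 mm beyond the plate on the +y side
- post_tip (a point): centre of the tip of the plain vertical steel post in the middle of the top plate, on its axis, 137 mm above the stage's origin (77 mm above the plate). The post is 12 mm in diameter; its last 5 mm taper to 6 mm
- collar_seat (a point): centre of the top face of the red collar, on the post's axis; the collar is 30 mm in diameter and 10 mm tall, the spacer comes to rest on this face. With the collar home the face is 70 mm above the stage's origin
- collar (a joint): height of the red collar above its home on the stage's top plate (m): 0 is fully home, up to 0.016; starts 0.010 to 0.014. It slides down the post against about 7 N of friction (a little more when pushed faster: 0.2 N per 10 mm/s), stays where it is left, and does not spring back; at 0 it meets a hard stop
- spacer_mid (a point): centre (half-way up, on the axis) of the white plastic spacer, a ring of 34 mm outer diameter, 13.6 mm bore, 20 mm tall, about 40 g, lying flat (axis vertical) on the table, its z axis along the bore; either end may go down
- washer_mid (a point): centre of the brass washer, a ring of 40 mm outer diameter, 13.6 mm bore, 8 mm thick, about 50 g, lying flat on the table; either face may go down
- bushing_mid (a point): centre of the dark steel bushing, a ring of 28 mm outer diameter, 13.6 mm bore, 20 mm tall, about 60 g, standing on the table with its axis vertical; either end may go down
- spacer: the white spacer itself; origin at the centre of its lower end, 10 mm below its middle
- washer: the brass washer itself; origin at the centre of its lower face, 4 mm below its middle
- bushing: the dark bushing itself; origin at the centre of its lower end, 10 mm below its middle
- screwdriver: bystander: screwdriver 150 mm long lying on the table along its own x; leave alone
- jar: bystander: small amber jar 44 mm in diameter, 50 mm tall, origin under its centre; leave alone
- lens_tube: bystander: blue tube 36 mm in diameter, 50 mm tall, standing, origin under its centre; leave alone
Mind the look-alikes: they are no part of the job. Of the things that look like the washer, the smaller one is meant.

How it is judged:
By the outcome, as a careful person would: the job done as asked, in the order asked, and still so for the second after the job is handed in, with the robot touching nothing.
It also fails if it takes over 72 s, if anything falls off the work surface, if the arm or the gripper's body presses on something with over 40 N, if the wrist force passes 120 N, or if a joint passes its speed limit or range.

ROBOT

A 6-joint arm with a two-finger parallel gripper is mounted at the origin on the work surface. World frame = base frame: x ahead of the robot, y to its left, z up, the work surface at z = 0. Lengths are in mm, angles in rad, forces in N, time in s.
With the tool pointing down it reaches from about 275 to 725 mm from the base axis. Payload 15.9 kg.
Tool frame: the origin (TCP) lies at the very end of the fingers, on their centre line; the grasp point (between the pads) lies 19 mm behind it (bot.grip_point_offset is the z of the grasp point in the tool frame, in mm); z points along the fingers, x is the direction in which the jaws open and shut, and the axes are right-handed (so a half turn about z gives the same grasp; the last joint's range is limited). The gripper opens to 85 mm and grips with 20 to 120 N. Pads are 22 mm wide; open, the fingers measure 114 mm over their backs; the gripper's body (76 mm by 85 mm) begins 54 mm behind the grasp point. The pads swing forward as they close: fully open they stand 13 mm farther back than shut.
Start: joints at [1.124, 0.213, -0.034, 1.323, 0, 1.571], TCP at [216.033, 450.905, 231.306] pointing down, gripper open.
Joint ranges: [-2.98, 2.98], [-0.74, 1.72], [-1.14, 1.35], [-2.1, 2.04], [-1.57, 1.44], [-3.14, 3.14]. Speed limits (rad/s): [1.89, 1.89, 2.39, 2.57, 3.14, 3.14].

INTERFACE

Orientations are given as [roll, pitch, yaw] about the fixed x, y, z axes, in that order (R = Rz(yaw) Ry(pitch) Rx(roll)).
In Python, from bench import bot, eyes, ticket gives the robot as it stands.
- The arm moves only by the tool drive_tool, never from a script. Its argument "plan" is a list of rows, each an object with "twist": the turn, a rotation vector about the world's x, y, z in rad, a list of three; "dp": the shift along the world's x, y, z in mm, a list of three; "grip": the opening, from -1 (shut) to 1 (fully open). A call has 1 to 8 rows; each row shifts and turns the pose as measured when the row begins; what a row does not reach is not made up. A row lasts 1/8 s, in which the tool goes at most 62.5 mm and 10.7 degrees, less where a joint would pass 70% of its speed; a pose out of reach is approached as far as the arm can. A call is refused whole if a number of a shift passes 62.5 or a number of a turn 0.188, either way. A call with a gripper value outside its range is refused whole. The fingers move at their own pace and stop on an object; "newtons" is the grip in N (left out, the last holds). Time passes only in rows, so rows that do not move let the fingers close. It gives the time, the measured TCP pose, the force and the opening at its end, in the units of the state.
- bot.get_obs(): the state, without advancing time (a new reading comes with each control period).
- eyes.read_camera(name): name is "scene" or "top" or "wrist"; returns a dict with "pixels" (384x512x3 uint8, blue, green, red), "range_z" (384x512 float32, mm along the optical axis (not along the pixel's ray), 0 where there is no reading), "camera_matrix" (3x3 intrinsics, pixels), "rvec" (rotation vector, rad) and "tvec" (3), from world to camera coordinates, as OpenCV has them; the wrist camera has in their place "mount" (4x4, takes a point from camera to tool coordinates, whose origin is the TCP and whose axes are the tool frame's). Camera axes: x right, y down, z forward; pixel columns grow to the right and rows downward; lengths in mm; the calibration is good to about 2 mm. A picture is of the moment at which its call begins: read the wrist's pose just before it.
- ticket.job_done(): hands the job in, once; it reports no verdict.
The state is a dict: "time_s": time; "joint_pos": joint angles; "joint_velocities": joint speeds; "tau": joint torques, N m; "eef_pos": TCP position; "tool_rot": TCP orientation; "wrist_force": force on the tool from outside, world axes, zero at the start; "moment": the same for the moment, N m; "gripper_width": finger opening in mm.
Only numpy, scipy, OpenCV 4.12 (cv2) and the standard library are available. Lean on these libraries where they do the work, as an engineer would, in place of code of your own. Each camera call takes 0.05 s, during which the arm holds its last target. There are 200 camera calls.

## Working session

There is one attempt and no reset: what is moved stays moved. The work goes in short steps, Python scripts to look and compute and a tool call to move; the robot and the scene stay as the last step left them, time stands still between calls to the robot, and variables do not carry over. Pictures are saved under pics/ and viewed, about 8 in all and at most 12, crops included, and the job is handed in when it is done.

Besides the shell and the picture viewer there is one more tool, called after "Emit:" as name(argument=value, ...) on one line, values as JSON. drive_tool: Moves the arm, as the interface text tells. Its arguments: {"type":"object","properties":{"plan":{"type":"array"},"newtons":{"type":"number"}},"required":["plan"]}

```bash
mkdir -p pics; ls; cat > h.py <<'E'
import numpy as np, cv2, json
from bench import bot, eyes, ticket
def cam(n):
    o=bot.get_obs(); c=eyes.read_camera(n)
    K=np.array(c["camera_matrix"],float)
    if n=="wrist":
        r=o["tool_rot"]; from scipy.spatial.transform import Rotation as R
        T=np.eye(4);T[:3,:3]=R.from_euler("xyz",r).as_matrix();T[:3,3]=o["eef_pos"]
        M=T@np.array(c["mount"],float); Rw=M[:3,:3]; C=M[:3,3]
    else:
        Rc=cv2.Rodrigues(np.array(c["rvec"],float))[0]; Rw=Rc.T; C=-Rw@np.array(c["tvec"],float).ravel()
    return c["pixels"],c["range_z"],K,Rw,C
def ray(uv,K,Rw): return Rw@np.linalg.inv(K)@np.array([uv[0],uv[1],1.])
def onz(uv,z,K,Rw,C):
    d=ray(uv,K,Rw); return C+d*(z-C[2])/d[2]
def cloud(rz,K,Rw,C):
    v,u=np.mgrid[:rz.shape[0],:rz.shape[1]]
    p=np.stack([(u-K[0,2])/K[0,0]*rz,(v-K[1,2])/K[1,1]*rz,rz],-1)@Rw.T+C
    p[rz<=0]=np.nan; return p
E
python3 - <<'E'
from h import *
print(bot.get_obs()); 
ims=[]
for n in("top","scene","wrist"):
    p,rz,K,R,C=cam(n); print(n,K.tolist(),C,R[:,2]); cv2.imwrite(f"pics/{n}0.png",cv2.resize(p,(800,600),interpolation=cv2.INTER_CUBIC)); np.savez(f"{n}0.npz",p=p,rz=rz,K=K,R=R,C=C)
E
```

```text
pics
{'time_s': 0.0, 'joint_pos': array([ 1.12396063e+00,  2.13364903e-01, -3.50961619e-02,  1.32349282e+00,
        1.21040390e-05,  1.57078407e+00]), 'joint_velocities': array([-0.00084927,  0.00026225, -0.00045441,  0.00077574, -0.00121084,
        0.00190127]), 'tau': array([-4.15696908e-03, -6.86158991e+01,  4.87115836e+01,  1.75699464e-02,
       -3.43420188e-04, -3.70795874e-05]), 'eef_pos': array([215.8995653 , 450.58968133, 230.79708443]), 'tool_rot': array([-3.14158054e+00,  1.15755437e-03,  1.12397289e+00]), 'wrist_force': array([ 0.16736333, -0.05207727,  0.15901904]), 'moment': array([-0.01971389, -0.05810146,  0.04730996]), 'gripper_width': 85.03101402427204}
top [[376.40707896468183, 0.0, 251.49473823627557], [0.0, 376.40707896468183, 195.1935210774892], [0.0, 0.0, 1.0]] [ 432.10234604 -102.11331479  978.29612156] [ 0.17706679  0.00691415 -0.98417455]
scene [[372.63411633270016, 0.0, 256.7790998388239], [0.0, 372.63411633270016, 189.07373386925588], [0.0, 0.0, 1.0]] [ 925.8894964  -579.59212893  762.075503  ] [-0.41651143  0.56933752 -0.70878277]
wrist [[293.7137761803061, 0.0, 254.3268760265915], [0.0, 293.7137761803061, 192.4485824948539], [0.0, 0.0, 1.0]] [157.83272729 480.23676449 373.33656353] [ 0.23258012 -0.1134681  -0.96593554]
```

View pics/top0.png

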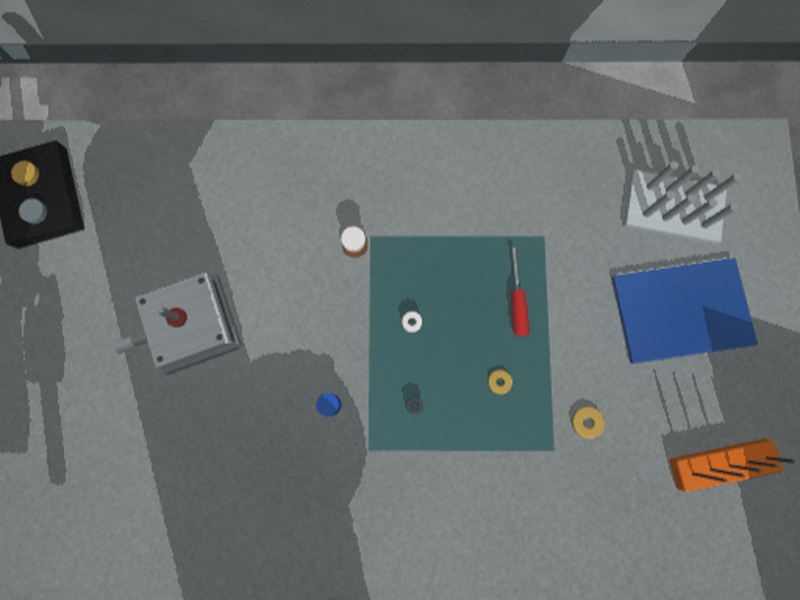

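View pics/scene0.png

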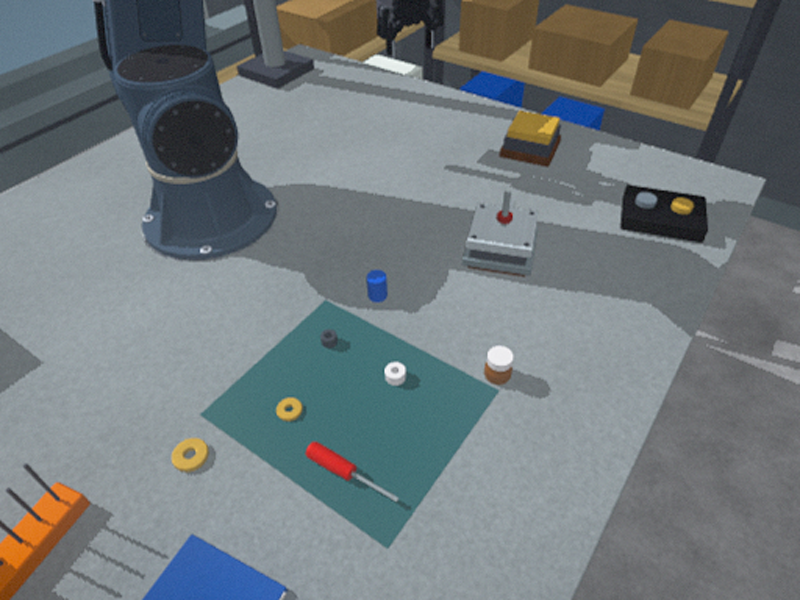

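Top view (800×600): spacer at (411,321), the smaller washer at (500,381) with the larger decoy at (588,422), bushing (414,404), stage (187,322) with red collar (175,317), micrometer to the left, lens tube (328,405), jar (353,240), screwdriver (518,290). The scene view agrees: spacer (395,373), washer (289,408), bushing (329,338), post (507,197).

```bash
python3 - <<'E'
from h import *
S=1.5625
L=lambda n:[np.load(n+"0.npz")[k] for k in("p","rz","K","R","C")]
seeds={"spacer":((411,321),(395,373)),"washer":((500,381),(289,408)),"big":((588,422),(190,455)),"bushing":((414,404),(329,338)),"tube":((328,405),(376,285)),"jar":((353,240),(499,360))}
for n,ss in seeds.items():
  for c,s in zip(("top","scene"),ss):
    p,rz,K,R,C=L(c); P=cloud(rz,K,R,C); u,v=int(s[0]/S),int(s[1]/S)
    w=P[v-16:v+17,u-16:u+17].reshape(-1,3); base=np.nanpercentile(w[:,2],30); m=w[w[:,2]>base+4]
    h=np.nanpercentile(m[:,2],95) if len(m) else np.nan
    t=m[m[:,2]>h-3]
    if len(t): print(n,c,"base %.1f top %.1f n%d"%(np.nanpercentile(w[:,2],20),h,len(t)),"mid",((t.min(0)+t.max(0))/2).round(1),"ext",np.ptp(t,0).round(1))
for c,s in(("top",(187,322)),("scene",(502,230))):
    p,rz,K,R,C=L(c); P=cloud(rz,K,R,C); u,v=int(s[0]/S),int(s[1]/S)
    b=45; sl=np.s_[v-b:v+b,u-b:u+b]; Q=P[sl]; z=Q[...,2]
    hist,e=np.histogram(z[np.isfinite(z)],bins=np.arange(-5,170,5)); print(c,[(int(a),int(k)) for a,k in zip(e,hist) if k>3])
    pl=Q[(z>55)&(z<82)]; 
    med=np.median(pl[:,2]); pl=pl[abs(pl[:,2]-med)<4]; print(" plate z",med,cv2.minAreaRect(pl[:,:2].astype(np.float32)))
    t=Q[z>110]; print(" post pts",t.round(0).tolist()[:12],len(t))
    hsv=cv2.cvtColor(p[sl],cv2.COLOR_BGR2HSV); red=((hsv[...,0]<8)|(hsv[...,0]>172))&(hsv[...,1]>120)&(hsv[...,2]>60)
    ys,xs=np.nonzero(red); print(" red px n",len(xs),"u",xs.min()+u-b,xs.max()+u-b,"v",ys.min()+v-b,ys.max()+v-b,"z",np.nanpercentile(z[red],[10,50,90]),"xy",np.nanmedian(Q[red],0))
    cr=p[v-45:v+45,u-45:u+45]; cv2.imwrite(f"pics/{c}_st.png",cv2.resize(cr,None,fx=4,fy=4,interpolation=cv2.INTER_CUBIC))
    print(u-45,v-45)
a=[cv2.imread(f"pics/{c}_st.png") for c in("top","scene")]; cv2.imwrite("pics/st.png",np.hstack(a))
E
```

```text
spacer top base -0.5 top 22.1 n77 mid [ 577.6 -125.1   21.1] ext [29.  30.9  4. ]
spacer scene base -0.6 top 21.1 n77 mid [ 576.6 -128.    20. ] ext [30.7 32.3  3.8]
washer top base -0.4 top 11.1 n71 mid [ 480.1 -270.2   10.5] ext [35.6 36.1  4.9]
washer scene base -0.3 top 10.0 n105 mid [ 479.1 -272.     9.6] ext [36.7 37.1  5.2]
big top base -1.0 top 12.5 n177 mid [ 414.1 -410.3   12.4] ext [46.9 47.9  5.8]
big scene base -0.8 top 12.2 n247 mid [ 413.2 -410.8   11.3] ext [49.6 49.4  4.2]
bushing top base -0.7 top 22.1 n47 mid [ 441.9 -129.6   22.1] ext [24.8 25.1  6. ]
bushing scene base -0.6 top 21.0 n44 mid [ 439.6 -130.7   20. ] ext [27.2 28.3  3.8]
tube top base -1.4 top 52.4 n101 mid [441.3   7.3  51.7] ext [33.6 34.1  4.6]
tube scene base -1.5 top 50.6 n88 mid [441.2   6.5  49.7] ext [35.8 35.1  4.1]
jar top base -1.0 top 52.6 n118 mid [709.8 -28.9  52.2] ext [35.3 38.3  5.2]
jar scene base -1.2 top 50.8 n155 mid [710.3 -30.4  50.9] ext [38.1 39.9  6.2]
top [(-5, 2541), (0, 2356), (5, 11), (15, 24), (20, 39), (25, 148), (30, 206), (35, 21), (40, 22), (45, 85), (50, 104), (55,
[... 874 characters left out ...]
5), (70, 888), (75, 16), (85, 11), (90, 17), (95, 37), (100, 6), (105, 7), (110, 6), (115, 4), (120, 7), (125, 6), (130, 6), (135, 7), (140, 7), (145, 7)]
 plate z 72.07723145926252 ((572.0108032226562, 234.55740356445312), (119.59185028076172, 123.51187133789062), 20.510356903076172)
 post pts [[569.0, 232.0, 147.0], [573.0, 230.0, 150.0], [574.0, 235.0, 148.0], [575.0, 239.0, 146.0], [571.0, 230.0, 146.0], [573.0, 230.0, 147.0], [575.0, 234.0, 145.0], [576.0, 237.0, 144.0], [566.0, 233.0, 139.0], [571.0, 228.0, 144.0], [573.0, 231.0, 143.0], [576.0, 232.0, 144.0]] 50
 red px n 42 u 319 350 v 103 142 z [91.99852701 95.27877509 97.74208593] xy [576.95122668 227.01688335  95.27877509]
276 102
```

View pics/st.png

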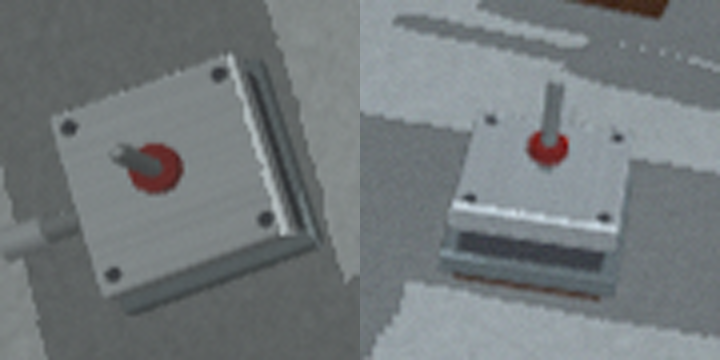

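The post, red collar and micrometer are clear in both crops. The plate is at about z 71 and the collar's top at about 95, so the riser is about 11 mm. I'll go over the post first and look from near with the wrist camera.

Emit:
drive_tool(plan=[{"twist": [0, 0, -0.18], "dp": [45, -27, 0], "grip": 1}, {"twist": [0, 0, -0.18], "dp": [45, -27, 0], "grip": 1}, {"twist": [0, 0, -0.18], "dp": [45, -27, 0], "grip": 1}, {"twist": [0, 0, -0.18], "dp": [45, -27, 0], "grip": 1}, {"twist": [0, 0, -0.18], "dp": [45, -27, 0], "grip": 1}, {"twist": [0, 0, -0.18], "dp": [45, -27, 0], "grip": 1}, {"twist": [0, 0, -0.05], "dp": [45, -27, 0], "grip": 1}, {"twist": [0, 0, 0], "dp": [40, -27, 0], "grip": 1}], newtons=40)

```text
time_s: 1.15
eef_pos: [578.1, 227.9, 229.3]
tool_rot: [-3.141, 0.003, -0.038]
wrist_force: [0.6, 1.1, -0.2]
gripper_width: 85.4
```

```bash
python3 - <<'E'
from h import *
p,rz,K,R,C=cam("wrist"); print(bot.get_obs()["eef_pos"],bot.get_obs()["tool_rot"]); np.savez("w1.npz",p=p,rz=rz,K=K,R=R,C=C)
cv2.imwrite("pics/w1.png",p)
P=cloud(rz,K,R,C);z=P[...,2]
t=(z>141)&(z<153); ys,xs=np.nonzero(t); print("tip px",len(xs),xs.mean() if len(xs) else 0,ys.mean() if len(ys) else 0)
for h in range(55,160,5):
    m=(z>h)&(z<=h+5)&(np.hypot(P[...,0]-572,P[...,1]-234)<20)
    if m.sum()>3: print(h,m.sum(),P[m].mean(0).round(1),P[m].min(0).round(1),P[m].max(0).round(1))
E
```

```text
[581.57474517 224.28974301 228.41150202] [ 3.14006534e+00  2.42219986e-03 -4.04092867e-02]
tip px 137 249.08029197080293 187.20437956204378
70 372 [567.8 237.8  73. ] [552.1 214.8  70.4] [591.6 253.9  74.9]
85 5 [581.3 248.3  88.7] [571.1 242.7  88.3] [588.3 251.2  89.8]
90 26 [574.9 247.9  92.4] [560.2 230.1  90.1] [587.7 251.7  95. ]
95 502 [574.8 239.4  96.6] [560.1 223.1  95.1] [588.9 251.6  99.6]
100 12 [575.7 241.6 102.7] [570.1 238.3 100. ] [580.3 243.  104.8]
105 14 [575.3 241.4 107.5] [569.3 238.5 105.1] [580.3 242.9 109.9]
110 12 [575.6 241.8 112.4] [570.4 238.5 110.1] [580.3 243.  114.1]
115 14 [574.9 241.8 117.3] [569.6 238.5 115.3] [580.3 243.1 119.8]
120 16 [575.  241.6 122. ] [568.9 238.3 120.3] [580.3 243.  124.9]
125 18 [574.9 241.7 127.3] [569.1 238.6 125.1] [580.3 243.1 129.9]
130 17 [575.6 241.4 132.4] [569.5 238.7 130. ] [580.3 242.8 134.8]
135 21 [574.6 241.7 137.7] [568.7 237.9 135.6] [580.2 243.  140. ]
140 25 [575.  239.9 143.3] [568.9 231.4 140.1] [580.2 243.1 145. ]
145 107 [574.8 238.1 147.1] [569.  231.6 145. ] [580.2 243.  149.9]
150 7 [573.4 238.4 150.5] [571.6 236.4 150.2] [577.9 240.5 151.1]
```

View pics/w1.png

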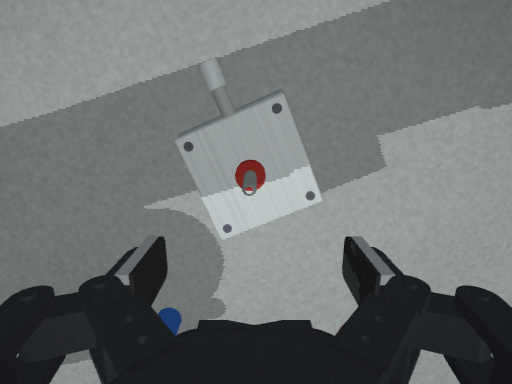

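```bash
cat >> h.py <<'E'
def post(P,x0,y0):
    z=P[...,2]; near=np.hypot(P[...,0]-x0,P[...,1]-y0)<22
    a=P[near&(z>100)&(z<140)]; c=P[near&(z>93)&(z<100)]; t=P[near&(z>144)]
    q=lambda a,i,s:np.percentile(a[:,i],s)
    print("shaft x %.1f ymax-6 %.1f"%((q(a,0,1)+q(a,0,99))/2,q(a,1,95)-6),"collar mid %.1f %.1f z %.1f"%((q(c,0,.5)+q(c,0,99.5))/2,(q(c,1,.5)+q(c,1,99.5))/2,np.median(c[:,2])),"tip",t.mean(0).round(1),"zmax",q(t,2,95).round(1))
E
python3 - <<'E'
from h import *
for i in range(2):
    o=bot.get_obs(); p,rz,K,R,C=cam("wrist"); print(o["eef_pos"].round(2),o["tool_rot"].round(4),o["wrist_force"].round(2),o["joint_velocities"].round(3))
    post(cloud(rz,K,R,C),575,236)
E
```

```text
[581.57 224.29 228.41] [ 3.1401e+00  2.4000e-03 -4.0400e-02] [ 1.   -7.05 -2.5 ] [ 0.056 -0.037 -0.076 -0.045  0.003  0.086]
shaft x 574.8 ymax-6 236.9 collar mid 574.5 237.4 z 96.5 tip [575.2 240.  314.7] zmax 328.4
[579.51 226.08 228.33] [ 3.1407  0.0033 -0.0407] [ 0.08 -0.07 -0.01] [ 0.064 -0.046 -0.062 -0.011  0.02   0.053]
shaft x 574.6 ymax-6 237.0 collar mid 574.6 237.4 z 96.6 tip [575.3 241.5 314.8] zmax 328.5
```

Emit:
drive_tool(plan=[{"twist": [0, 0, 0.04], "dp": [0, -53, -10], "grip": 1}, {"twist": [0, 0, 0], "dp": [0, -53, -19], "grip": 1}, {"twist": [0, 0, 0], "dp": [0, -53, -19], "grip": 1}, {"twist": [0, 0, 0], "dp": [0, -53, -19], "grip": 1}, {"twist": [0, 0, 0], "dp": [0, -53, -19], "grip": 1}, {"twist": [0, 0, 0], "dp": [0, -53, -19], "grip": 1}, {"twist": [0, 0, 0], "dp": [0, -38, -19], "grip": 1}, {"twist": [0, 0, 0], "dp": [0, 0, 0], "grip": 1}])

```text
time_s: 2.3
eef_pos: [572.1, -130.9, 100.8]
tool_rot: [-3.139, 0.004, 0.011]
wrist_force: [0.3, 0.5, -1.5]
gripper_width: 85.4
```

```bash
cat >> h.py <<'E'
def obj(P,x0,y0,r,lo,hi):
    m=(np.hypot(P[...,0]-x0,P[...,1]-y0)<r)&(P[...,2]>lo)&(P[...,2]<hi); t=P[m]
    h=np.median(t[:,2]); t=t[abs(t[:,2]-h)<2]
    (cx,cy),d=cv2.minEnclosingCircle(t[:,:2].astype(np.float32)); e=cv2.fitEllipse(cv2.convexHull(t[:,:2].astype(np.float32)))
    print("top %.1f"%h,"circle %.1f %.1f d %.1f"%(cx,cy,2*d),"ell",np.round(e[0],1),np.round(e[1],1),"ext mid",((t.min(0)+t.max(0))/2).round(1),"n",len(t))
E
python3 - <<'E'
from h import *
o=bot.get_obs(); p,rz,K,R,C=cam("wrist"); print(o["eef_pos"].round(2),o["tool_rot"].round(4),o["wrist_force"].round(2))
P=cloud(rz,K,R,C); obj(P,578,-126,28,12,30); cv2.imwrite("pics/w2.png",p)
print(cv2.circle(p.copy(),(0,0),1,0).shape)
E
```

```text
[ 572.14 -130.93  100.79] [-3.1394  0.0041  0.0114] [ 0.28  0.53 -1.51]
top 19.7 circle 579.7 -124.9 d 33.5 ell [ 579.7 -124.9] [33.  33.1] ext mid [ 579.8 -124.9   19.6] n 1124
(384, 512, 3)
```

View pics/w2.png

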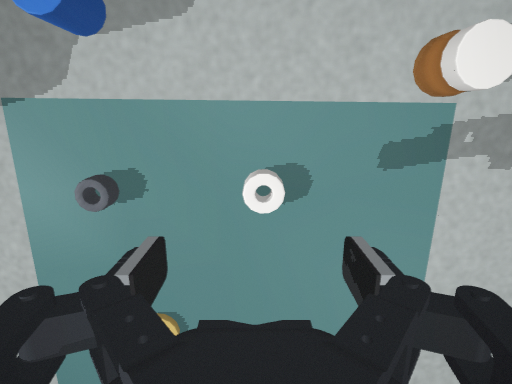

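Spacer visible at (264,191) px, 19.7 mm high, with jaws open and free; the bushing is at left (97,193). Wrist and global cameras differ by a constant (+2.6,+1.7) mm, so I'll work in differences. Descending.

Emit:
drive_tool(plan=[{"twist": [0, 0, -0.01], "dp": [6, 5, -40], "grip": 0.3}, {"twist": [0, 0, 0], "dp": [0, 0, -40], "grip": 0.0}, {"twist": [0, 0, 0], "dp": [0, 0, -16], "grip": 0}, {"twist": [0, 0, 0], "dp": [0, 0, 0], "grip": 0}])

```text
time_s: 2.85
eef_pos: [580.8, -119.2, 7.2]
tool_rot: [-3.139, -0.002, 0.008]
wrist_force: [-0.1, -0.9, 0.4]
gripper_width: 42.6
```

Emit:
drive_tool(plan=[{"twist": [0, 0, 0], "dp": [-2, -6.5, -3], "grip": 0}, {"twist": [0, 0, 0], "dp": [0, 0, 0], "grip": 0}])

```text
time_s: 3.1
eef_pos: [580.2, -125.9, 6.7]
tool_rot: [-3.14, -0.005, 0.009]
wrist_force: [-0.5, 0.0, 0.3]
gripper_width: 42.6
```

Emit:
drive_tool(plan=[{"twist": [0, 0, -0.01], "dp": [-1, 0, -3], "grip": 0}, {"twist": [0, 0, 0], "dp": [0, 0, 0], "grip": -0.5}, {"twist": [0, 0, 0], "dp": [0, 0, 0], "grip": -0.5}, {"twist": [0, 0, 0], "dp": [0, 0, 0], "grip": -0.5}])

```text
time_s: 3.6
eef_pos: [580.0, -126.4, 5.1]
tool_rot: [-3.14, -0.008, -0.003]
wrist_force: [0.1, -0.5, -0.4]
gripper_width: 32.4
```

Emit:
drive_tool(plan=[{"twist": [0, 0, 0], "dp": [0, 0, 20], "grip": -0.5}, {"twist": [0, 0, 0], "dp": [0, 0, 50], "grip": -0.5}, {"twist": [0, 0, 0], "dp": [0, 0, 60], "grip": -0.5}, {"twist": [0, 0, 0], "dp": [0, 0, 45], "grip": -0.5}, {"twist": [0, 0, 0], "dp": [0, 0, 0], "grip": -0.5}])

```text
time_s: 4.22
eef_pos: [578.1, -125.8, 184.5]
tool_rot: [-3.14, -0.005, -0.003]
wrist_force: [0.6, 0.2, -1.7]
gripper_width: 32.5
```

```bash
python3 - <<'E'
from h import *
o=bot.get_obs(); p,rz,K,R,C=cam("wrist"); print(o["eef_pos"].round(2),o["tool_rot"].round(4),o["wrist_force"].round(2))
P=cloud(rz,K,R,C); e=o["eef_pos"]
obj(P,e[0],e[1],26,e[2]+8,e[2]+24); 
v=p[...,:].min(-1)>110; m=v&(rz>0)&(rz<200); t=P[m]-e; print(m.sum(), t.min(0),t.max(0)) 
cv2.imwrite("pics/w3.png",p)
E
```

```text
[ 578.15 -125.85  184.46] [-3.1398e+00 -5.3000e-03 -2.5000e-03] [ 0.61  0.2  -1.67]
top 199.4 circle 577.6 -119.6 d 48.3 ell [ 579.  -124.1] [33.2 55.3] ext mid [ 577.3 -124.5  199.4] n 3105
4705 [-40.26263131 -15.40403014  -4.04848537] [62.98340176 18.42668917 91.04084085]
```

View pics/w3.png

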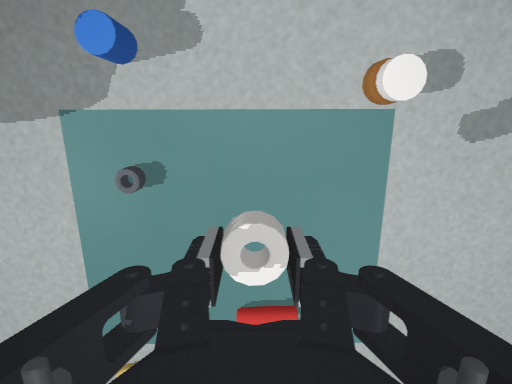

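```bash
cat >> h.py <<'E'
def held(mask_fn,ztop_rel,tol=2,rad=30):
    """centre of the held ring's top face relative to TCP, as the wrist camera sees it"""
    o=bot.get_obs(); p,rz,K,R,C=cam("wrist"); P=cloud(rz,K,R,C); e=o["eef_pos"]; D=P-e
    m=(mask_fn(p))&(abs(D[...,2]-ztop_rel)<tol)&(np.hypot(D[...,0],D[...,1])<rad)
    t=D[m]; x=t[:,:2].astype(np.float32)
    el=cv2.fitEllipse(cv2.convexHull(x)); print("eef",e.round(2),"rot",o["tool_rot"].round(4),"F",o["wrist_force"].round(1),"n",m.sum(),"z %.1f"%np.median(t[:,2]),"ell",np.round(el[0],2),np.round(el[1],1),"extmid",((x.min(0)+x.max(0))/2).round(2),"bore",bore(m,P,e,ztop_rel,K,R,C))
def bore(m,P,e,zr,K,R,C):
    cs,h=cv2.findContours(cv2.morphologyEx(m.astype(np.uint8),cv2.MORPH_CLOSE,np.ones((3,3))),cv2.RETR_CCOMP,cv2.CHAIN_APPROX_NONE)
    q=[c for c,hh in zip(cs,h[0]) if hh[3]>=0 and cv2.contourArea(c)>60]
    if not q: return None
    w=np.array([onz(a[0],e[2]+zr,K,R,C)[:2]-e[:2] for a in max(q,key=cv2.contourArea)],np.float32)
    f=cv2.fitEllipse(w); return np.round(f[0],2),np.round(f[1],1)
E
python3 - <<'E'
from h import *
w=lambda p:p.min(-1)>120
held(w,14.9)
E
```

```text
eef [ 577.33 -125.7   182.45] rot [-3.1392e+00 -2.7000e-03 -2.6000e-03] F [ 0.   0.1 -1.1] n 2929 z 15.0 ell [0.8  1.47] [33.  33.6] extmid [0.8  1.48] bore (array([0.87, 2.09]), array([13.3, 13.6]))
```

Emit:
drive_tool(plan=[{"twist": [0, 0, 0], "dp": [0, 40, 0], "grip": -0.5}, {"twist": [0, 0, 0], "dp": [-1, 55, 0], "grip": -0.5}, {"twist": [0, 0, 0], "dp": [-1, 55, 0], "grip": -0.5}, {"twist": [0, 0, 0], "dp": [-1, 55, 0], "grip": -0.5}, {"twist": [0, 0, 0], "dp": [-1, 55, 0], "grip": -0.5}, {"twist": [0, 0, 0], "dp": [0, 55, 0], "grip": -0.5}, {"twist": [0, 0, 0], "dp": [0, 30, 0], "grip": -0.5}, {"twist": [0, 0, 0], "dp": [0, 0, 0], "grip": -0.5}])

```text
time_s: 5.32
eef_pos: [564.1, 228.6, 164.9]
tool_rot: [3.14, 0.021, -0.004]
wrist_force: [0.3, -0.5, -1.1]
gripper_width: 32.4
```

Emit:
drive_tool(plan=[{"twist": [0, -0.02, 0], "dp": [8, 6, 1], "grip": -0.5}, {"twist": [0, 0, 0], "dp": [0, 0, 0], "grip": -0.5}, {"twist": [0, 0, 0], "dp": [0, 0, 0], "grip": -0.5}])

```text
time_s: 5.7
eef_pos: [572.1, 232.6, 163.9]
tool_rot: [3.139, 0.003, -0.006]
wrist_force: [-0.0, -0.2, -0.4]
gripper_width: 32.4
```

```bash
cat >> h.py <<'E'
def views(tag,x=572,y=235,z=155,s=5,b=40):
    out=[]
    for n in("top","scene","wrist"):
        p,rz,K,R,C=cam(n)
        if n=="wrist": out.append(cv2.resize(p[160:340,165:345],(400,400),interpolation=cv2.INTER_CUBIC)); continue
        q=R.T@(np.array([x,y,z])-C); u,v=(K@q/q[2])[:2].astype(int); print(n,"crop origin",u-b//2-5,v-b//2-5)
        c=p[v-25:v+25,u-25:u+25]; out.append(cv2.resize(c,(400,400),interpolation=cv2.INTER_CUBIC))
        np.savez(f"{n}_{tag}.npz",p=p,rz=rz,K=K,R=R,C=C)
    im=np.hstack(out); cv2.imwrite(f"pics/{tag}.png",cv2.resize(im,(798,266)))
E
python3 - <<'E'
from h import *
held(lambda p:p.min(-1)>120,15)
views("v1")
# global differential: ring by white mask vs post shaft by cloud
for n in("top","scene"):
    d=np.load(f"{n}_v1.npz"); P=cloud(d["rz"],d["K"],d["R"],d["C"]); z=P[...,2]; nr=np.hypot(P[...,0]-572,P[...,1]-235)<28
    r=P[nr&(d["p"].min(-1)>120)&(z>170)&(z<190)]; s=P[nr&(z>105)&(z<150)]
    f=lambda a:(np.round((np.percentile(a[:,:2],2,0)+np.percentile(a[:,:2],98,0))/2,1),len(a)) if len(a) else None
    print(n,"ring",f(r),"shaft",f(s))
E
```

```text
eef [572.09 232.64 163.93] rot [ 3.1388e+00  2.5000e-03 -6.3000e-03] F [-0.  -0.2 -0.4] n 2914 z 15.0 ell [1.33 2.61] [33.1 46.8] extmid [0.98 1.43] bore (array([1.  , 2.23]), array([13.3, 13.6]))
top crop origin 77 173
scene crop origin 299 95
top ring (array([571.8, 231.2]), 123) shaft (array([571. , 232.8]), 17)
scene ring (array([571.4, 230.5]), 83) shaft (array([572.9, 233. ]), 58)
```

View pics/v1.png

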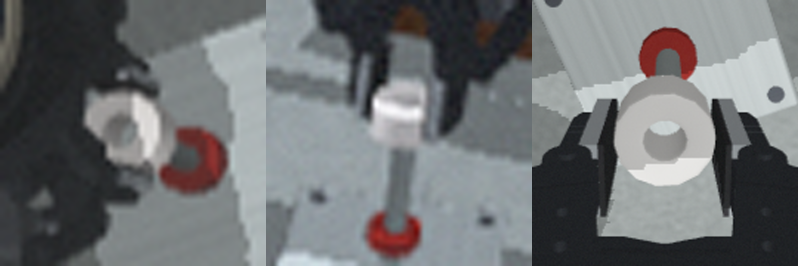

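Scene crop: the ring sits about 1 px left of the post line; the wrist crop shows the post and collar nearly centred behind the spacer. That agrees with my differential (+1.7,+2.6). Correcting, then lowering gently.

Emit:
drive_tool(plan=[{"twist": [0, 0, 0], "dp": [1.7, 2.6, 0], "grip": -0.5}, {"twist": [0, 0, 0], "dp": [0, 0, 0], "grip": -0.5}, {"twist": [0, 0, 0], "dp": [0, 0, 0], "grip": -0.5}])

```text
time_s: 6.28
eef_pos: [574.1, 235.7, 164.4]
tool_rot: [3.139, 0.002, -0.006]
wrist_force: [0.3, -0.2, -0.4]
gripper_width: 32.6
```

```bash
python3 - <<'E'
from h import *
held(lambda p:p.min(-1)>120,15)
o=bot.get_obs(); p,rz,K,R,C=cam("wrist"); P=cloud(rz,K,R,C); z=P[...,2]; nr=np.hypot(P[...,0]-574,P[...,1]-237)<25
hsv=cv2.cvtColor(p,cv2.COLOR_BGR2HSV); red=nr&((hsv[...,0]<8)|(hsv[...,0]>172))&(hsv[...,1]>120)
r=P[red]; print("collar x %.1f-%.1f ymax %.1f z %.1f"%(*np.percentile(r[:,0],[.5,99.5]),np.percentile(r[:,1],99.5),np.median(r[:,2])))
for lo in(100,110,120,130,140):
  s=P[nr&(z>lo)&(z<lo+10)]
  if len(s)>5: print(lo,"shaft x %.1f-%.1f ymax %.1f n%d"%(*np.percentile(s[:,0],[2,98]),np.percentile(s[:,1],98),len(s)))
E
```

```text
eef [574.09 235.67 164.41] rot [ 3.1392e+00  1.9000e-03 -6.1000e-03] F [ 0.3 -0.2 -0.4] n 2902 z 15.0 ell [0.3  2.59] [33.1 45.6] extmid [1.07 1.6 ] bore (array([0.93, 2.16]), array([13.4, 13.7]))
collar x 560.3-588.0 ymax 251.8 z 96.4
100 shaft x 568.9-580.1 ymax 243.2 n61
110 shaft x 569.0-580.0 ymax 243.1 n67
120 shaft x 570.1-579.2 ymax 243.2 n62
```

Emit:
drive_tool(plan=[{"twist": [0, 0, 0], "dp": [-0.6, -0.2, -4], "grip": -0.5}, {"twist": [0, 0, 0], "dp": [0, 0, -4], "grip": -0.5}, {"twist": [0, 0, 0], "dp": [0, 0, -4], "grip": -0.5}, {"twist": [0, 0, 0], "dp": [0, 0, -3], "grip": -0.5}])

```text
time_s: 6.88
eef_pos: [573.3, 235.4, 148.2]
tool_rot: [3.139, 0.002, -0.006]
wrist_force: [-0.3, 0.1, -0.8]
gripper_width: 32.3
```

Emit:
drive_tool(plan=[{"twist": [0, 0, 0], "dp": [0, 0, -4], "grip": -0.5}, {"twist": [0, 0, 0], "dp": [0, 0, -4], "grip": -0.5}, {"twist": [0, 0, 0], "dp": [0, 0, -2], "grip": -0.5}])

```text
time_s: 7.25
eef_pos: [573.2, 235.4, 137.3]
tool_rot: [3.139, 0.002, -0.006]
wrist_force: [0.2, 0.2, -0.6]
gripper_width: 32.5
```

Threaded (bottom at 132, tip at about 148), no side force. Continuing down to just above the collar.

Emit:
drive_tool(plan=[{"twist": [0, 0, 0], "dp": [0, 0, -8], "grip": -0.5}, {"twist": [0, 0, 0], "dp": [0, 0, -8], "grip": -0.5}, {"twist": [0, 0, 0], "dp": [0, 0, -8], "grip": -0.5}, {"twist": [0, 0, 0], "dp": [0, 0, -5], "grip": -0.5}, {"twist": [0, 0, 0], "dp": [0, 0, 0], "grip": -0.5}])

```text
time_s: 7.88
eef_pos: [573.1, 235.3, 105.8]
tool_rot: [3.139, 0.003, -0.006]
wrist_force: [0.7, 0.3, -1.7]
gripper_width: 32.6
```

Emit:
drive_tool(plan=[{"twist": [0, 0, 0], "dp": [0, 0, -3], "grip": -0.5}, {"twist": [0, 0, 0], "dp": [0, 0, 0], "grip": -0.5}])

```text
time_s: 8.12
eef_pos: [573.2, 235.4, 102.9]
tool_rot: [3.139, 0.002, -0.006]
wrist_force: [-0.7, 0.5, -0.7]
gripper_width: 33.0
```

Emit:
drive_tool(plan=[{"twist": [0, 0, 0], "dp": [0, 0, -1], "grip": -0.5}, {"twist": [0, 0, 0], "dp": [0, 0, 0], "grip": 0.3}, {"twist": [0, 0, 0], "dp": [0, 0, 0], "grip": 0.3}, {"twist": [0, 0, 0], "dp": [0, 0, 0], "grip": 0.3}])

```text
time_s: 8.62
eef_pos: [573.4, 235.4, 102.3]
tool_rot: [3.139, 0.002, -0.006]
wrist_force: [0.0, -0.4, 0.1]
gripper_width: 55.6
```

Emit:
drive_tool(plan=[{"twist": [0, 0, 0], "dp": [0, 0, 25], "grip": 0.4}, {"twist": [0, 0, 0], "dp": [0, 0, 50], "grip": 0.4}, {"twist": [0, 0, 0], "dp": [-4, -20, 25], "grip": 0.4}, {"twist": [0, 0, 0], "dp": [-10, -55, 0], "grip": 0.4}, {"twist": [0, 0, 0], "dp": [-10, -55, 0], "grip": 0.4}, {"twist": [0, 0, 0], "dp": [-10, -55, 0], "grip": 0.4}, {"twist": [0, 0, 0], "dp": [-10, -55, 0], "grip": 0.4}, {"twist": [0, 0, 0], "dp": [-10, -55, 0], "grip": 0.4}])

```text
time_s: 9.62
eef_pos: [517.2, -64.6, 205.5]
tool_rot: [3.139, -0.0, 0.0]
wrist_force: [0.8, 0.4, -0.2]
gripper_width: 60.2
```

Emit:
drive_tool(plan=[{"twist": [0, 0, 0], "dp": [-10, -55, 0], "grip": 0.4}, {"twist": [0, 0, 0], "dp": [-10, -55, -20], "grip": 0.4}, {"twist": [0, 0, 0], "dp": [-10, -40, -40], "grip": 0.4}, {"twist": [0, 0, 0], "dp": [0, 0, 0], "grip": 0.4}, {"twist": [0, 0, 0], "dp": [0, 0, 0], "grip": 0.4}])

```text
time_s: 10.25
eef_pos: [485.4, -222.7, 145.7]
tool_rot: [3.137, -0.004, -0.005]
wrist_force: [0.4, 0.4, 0.7]
gripper_width: 59.9
```

Emit:
drive_tool(plan=[{"twist": [0, 0, 0], "dp": [-2, -30, -30], "grip": 0.4}, {"twist": [0, 0, 0], "dp": [-2, -17, -30], "grip": 0.4}, {"twist": [0, 0, 0], "dp": [0, 0, -20], "grip": 0.4}, {"twist": [0, 0, 0], "dp": [0, 0, 0], "grip": 0.4}, {"twist": [0, 0, 0], "dp": [0, 0, 0], "grip": 0.4}])

```text
time_s: 10.88
eef_pos: [486.8, -267.7, 69.6]
tool_rot: [3.134, -0.012, 0.003]
wrist_force: [0.8, 0.0, 0.5]
gripper_width: 59.6
```

```bash
cat >> h.py <<'E'
def brass(p):
    h=cv2.cvtColor(p,cv2.COLOR_BGR2HSV); return (h[...,0]>14)&(h[...,0]<34)&(h[...,1]>90)&(h[...,2]>60)
E
python3 - <<'E'
from h import *
o=bot.get_obs(); p,rz,K,R,C=cam("wrist"); print(o["eef_pos"].round(1)); P=cloud(rz,K,R,C)
P[~brass(p)]=np.nan
obj(P,481,-270,30,4,14)
for n in("top","scene"):
    q,rz,K,R,C=cam(n); P=cloud(rz,K,R,C); t=P[(np.hypot(P[...,0]-572,P[...,1]-235)<25)&(P[...,2]>108)&(P[...,2]<125)&(q.min(-1)>100)]
    print(n,"spacer on post: n",len(t),"z",np.median(t[:,2]).round(1) if len(t) else None,((np.percentile(t,2,0)+np.percentile(t,98,0))/2).round(1))
E
```

```text
[ 486.8 -267.7   69.6]
top 7.8 circle 481.3 -269.3 d 39.6 ell [ 481.2 -269.1] [38.8 39.1] ext mid [ 481.1 -269.1    7.8] n 1841
top spacer on post: n 133 z 115.9 [571.5 234.5 113.9]
scene spacer on post: n 80 z 115.1 [572.2 230.9 115.7]
```

Spacer rests on the collar (its top at about 115). Lowering onto the washer.

Emit:
drive_tool(plan=[{"twist": [0.007, 0.012, 0], "dp": [-6, -2.5, -35], "grip": 0.4}, {"twist": [0, 0, 0], "dp": [0, 0, -22], "grip": 0.4}, {"twist": [0, 0, 0], "dp": [0, 0, 0], "grip": 0.4}, {"twist": [0, 0, 0], "dp": [0, 0, 0], "grip": 0.3}])

```text
time_s: 11.52
eef_pos: [482.7, -271.1, 14.7]
tool_rot: [3.138, -0.004, 0.003]
wrist_force: [0.5, -0.4, 0.1]
gripper_width: 55.1
```

Emit:
drive_tool(plan=[{"twist": [0.003, 0.004, 0], "dp": [-2, 0.5, -9], "grip": 0.2}, {"twist": [0, 0, 0], "dp": [0, 0, -4], "grip": 0.1}, {"twist": [0, 0, 0], "dp": [0, 0, 0], "grip": 0.1}, {"twist": [0, 0, 0], "dp": [0, 0, 0], "grip": 0.1}])

```text
time_s: 12.02
eef_pos: [481.6, -271.1, 2.8]
tool_rot: [3.14, -0.003, 0.003]
wrist_force: [0.2, -0.2, -0.6]
gripper_width: 47.2
```

Emit:
drive_tool(plan=[{"twist": [0, 0.003, 0], "dp": [-1, 0.5, -1.5], "grip": 0.1}, {"twist": [0, 0, 0], "dp": [0, 0, 0], "grip": -0.4}, {"twist": [0, 0, 0], "dp": [0, 0, 0], "grip": -0.4}, {"twist": [0, 0, 0], "dp": [0, 0, 0], "grip": -0.4}])

```text
time_s: 12.52
eef_pos: [480.6, -270.5, 1.8]
tool_rot: [3.14, 0.001, 0.003]
wrist_force: [0.3, -0.2, -0.0]
gripper_width: 36.8
```

Emit:
drive_tool(plan=[{"twist": [0, 0, 0], "dp": [0, 0, 10], "grip": -0.4}, {"twist": [0, 0, 0], "dp": [0, 0, 20], "grip": -0.4}, {"twist": [0, 0, 0], "dp": [0, 0, 0], "grip": -0.4}, {"twist": [0, 0, 0], "dp": [0, 0, 0], "grip": -0.4}])

```text
time_s: 13.02
eef_pos: [480.6, -270.5, 33.3]
tool_rot: [3.14, 0.0, 0.003]
wrist_force: [-0.1, -0.5, -0.6]
gripper_width: 37.2
```

```bash
python3 - <<'E'
from h import *
held(brass,6.2,3); p=cam("wrist")[0]; cv2.imwrite("pics/w4.png",p[130:384,100:420])
E
```

```text
eef [ 480.59 -270.55   33.27] rot [3.1401e+00 4.0000e-04 3.1000e-03] F [-0.1 -0.5 -0.6] n 3797 z 6.0 ell [0.8  1.44] [38.8 39.6] extmid [0.89 1.43] bore (array([0.87, 2.37]), array([13.2, 13.7]))
```

View pics/w4.png

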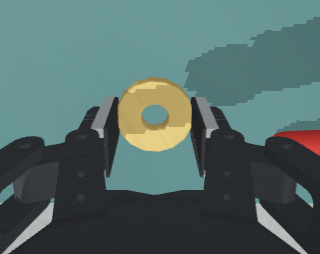

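Washer held flat at crop (155,115), with the same offset in the jaws as the spacer had, so the TCP target over the post is again (573.3, 235.4).

Emit:
drive_tool(plan=[{"twist": [0, 0, 0], "dp": [0, 0, 50], "grip": -0.4}, {"twist": [0, 0, 0], "dp": [5, 30, 55], "grip": -0.4}, {"twist": [0, 0, 0], "dp": [11, 50, 30], "grip": -0.4}, {"twist": [0, 0, 0], "dp": [11, 57, 10], "grip": -0.4}, {"twist": [0, 0, 0], "dp": [11, 57, 0], "grip": -0.4}, {"twist": [0, 0, 0], "dp": [11, 57, 0], "grip": -0.4}, {"twist": [0, 0, 0], "dp": [11, 57, 0], "grip": -0.4}, {"twist": [0, 0, 0], "dp": [11, 57, 0], "grip": -0.4}])

```text
time_s: 14.12
eef_pos: [550.1, 103.3, 178.9]
tool_rot: [-3.141, 0.004, -0.004]
wrist_force: [1.5, -0.1, -0.6]
gripper_width: 37.0
```

Emit:
drive_tool(plan=[{"twist": [0, 0, 0], "dp": [11, 57, 0], "grip": -0.4}, {"twist": [0, 0, 0], "dp": [9, 40, 0], "grip": -0.4}, {"twist": [0, 0, 0], "dp": [0, 0, 0], "grip": -0.4}, {"twist": [0, 0, 0], "dp": [0, 0, 0], "grip": -0.4}])

```text
time_s: 14.62
eef_pos: [569.4, 207.3, 175.9]
tool_rot: [3.142, 0.007, 0.001]
wrist_force: [0.0, -0.2, -0.3]
gripper_width: 37.3
```

Emit:
drive_tool(plan=[{"twist": [0, -0.005, 0], "dp": [4, 27, -6], "grip": -0.4}, {"twist": [0, 0, 0], "dp": [0, 0, 0], "grip": -0.4}, {"twist": [0, 0, 0], "dp": [0, 0, 0], "grip": -0.4}, {"twist": [0, 0, 0], "dp": [0, 0, 0], "grip": -0.4}])

```text
time_s: 15.12
eef_pos: [573.4, 230.4, 169.8]
tool_rot: [3.141, 0.003, -0.004]
wrist_force: [-0.4, 0.9, -0.2]
gripper_width: 36.9
```

Emit:
drive_tool(plan=[{"twist": [0, 0, 0], "dp": [0, 5, -6], "grip": -0.4}, {"twist": [0, 0, 0], "dp": [0, 0, 0], "grip": -0.4}, {"twist": [0, 0, 0], "dp": [0, 0, 0], "grip": -0.4}])

```text
time_s: 15.5
eef_pos: [573.5, 234.8, 163.6]
tool_rot: [3.141, 0.003, -0.005]
wrist_force: [-0.5, 0.1, -0.2]
gripper_width: 37.4
```

```bash
cat >> h.py <<'E'
def above(fn,zr,lo=118,hi=145):
    held(fn,zr,3); p,rz,K,R,C=cam("wrist"); P=cloud(rz,K,R,C); z=P[...,2]; nr=(abs(P[...,0]-574)<9)&(abs(P[...,1]-237)<12)
    s=P[nr&(z>lo)&(z<hi)]
    if len(s)>5: print("shaft x %.1f-%.1f ymax-6 %.1f n%d"%(*np.percentile(s[:,0],[2,98]),np.percentile(s[:,1],95)-6,len(s)))
E
python3 - <<'E'
from h import *
above(brass,6)
E
```

```text
eef [573.53 234.82 163.63] rot [ 3.1406e+00  2.6000e-03 -4.6000e-03] F [-0.5  0.1 -0.2] n 3796 z 6.0 ell [0.79 1.5 ] [38.5 39.6] extmid [0.87 1.67] bore (array([0.9 , 2.27]), array([13.2, 13.9]))
shaft x 571.1-581.3 ymax-6 238.5 n37
```

Emit:
drive_tool(plan=[{"twist": [0, 0, 0], "dp": [-0.2, 0.6, -4], "grip": -0.4}, {"twist": [0, 0, 0], "dp": [0, 0, -5], "grip": -0.4}, {"twist": [0, 0, 0], "dp": [0, 0, -5], "grip": -0.4}, {"twist": [0, 0, 0], "dp": [0, 0, -4], "grip": -0.4}])

```text
time_s: 16.1
eef_pos: [573.3, 235.5, 144.4]
tool_rot: [3.141, 0.003, -0.005]
wrist_force: [-0.0, -0.9, -0.9]
gripper_width: 37.0
```

Emit:
drive_tool(plan=[{"twist": [0, 0, 0], "dp": [0, 0, -5], "grip": -0.4}, {"twist": [0, 0, 0], "dp": [0, 0, -5], "grip": -0.4}, {"twist": [0, 0, 0], "dp": [0, 0, -5], "grip": -0.4}, {"twist": [0, 0, 0], "dp": [0, 0, -4], "grip": -0.4}, {"twist": [0, 0, 0], "dp": [0, 0, 0], "grip": -0.4}])

```text
time_s: 16.73
eef_pos: [573.2, 235.5, 123.6]
tool_rot: [3.141, 0.003, -0.004]
wrist_force: [0.9, 0.9, -0.7]
gripper_width: 36.9
```

Emit:
drive_tool(plan=[{"twist": [0, 0, 0], "dp": [0, 0, -4], "grip": -0.4}, {"twist": [0, 0, 0], "dp": [0, 0, 0], "grip": -0.4}, {"twist": [0, 0, 0], "dp": [0, 0, 0], "grip": 0.4}, {"twist": [0, 0, 0], "dp": [0, 0, 0], "grip": 0.4}, {"twist": [0, 0, 0], "dp": [0, 0, 0], "grip": 0.4}])

```text
time_s: 17.35
eef_pos: [573.4, 235.6, 119.9]
tool_rot: [3.141, 0.002, -0.005]
wrist_force: [0.2, 0.2, -0.6]
gripper_width: 59.9
```

Emit:
drive_tool(plan=[{"twist": [0, 0, 0], "dp": [0, 0, 25], "grip": 0.4}, {"twist": [0, 0, 0], "dp": [0, 0, 45], "grip": 0.4}, {"twist": [0, 0, 0], "dp": [-8, -30, 15], "grip": 0.4}, {"twist": [0, 0, 0], "dp": [-18, -50, 0], "grip": 0.4}, {"twist": [0, 0, 0], "dp": [-18, -55, 0], "grip": 0.4}, {"twist": [0, 0, 0], "dp": [-18, -55, 0], "grip": 0.4}, {"twist": [0, 0, 0], "dp": [-18, -55, -10], "grip": 0.4}, {"twist": [0, 0, 0], "dp": [-18, -50, -10], "grip": 0.3}])

```text
time_s: 18.35
eef_pos: [472.9, -64.6, 187.8]
tool_rot: [3.14, -0.002, 0.001]
wrist_force: [1.0, -0.6, 0.3]
gripper_width: 56.1
```

Emit:
drive_tool(plan=[{"twist": [0, 0, 0], "dp": [-16, -40, -20], "grip": 0.3}, {"twist": [0, 0, 0], "dp": [-12, -18, -50], "grip": 0.3}, {"twist": [0, 0, 0], "dp": [0, 0, -35], "grip": 0.3}, {"twist": [0, 0, 0], "dp": [0, 0, 0], "grip": 0.3}, {"twist": [0, 0, 0], "dp": [0, 0, 0], "grip": 0.3}])

```text
time_s: 18.98
eef_pos: [443.2, -127.9, 82.5]
tool_rot: [3.139, -0.006, -0.004]
wrist_force: [-0.3, 0.2, 0.6]
gripper_width: 55.9
```

```bash
python3 - <<'E'
from h import *
o=bot.get_obs(); p,rz,K,R,C=cam("wrist"); print(o["eef_pos"].round(1),o["tool_rot"].round(3)); P=cloud(rz,K,R,C)
obj(P,443,-129,24,12,26)
for n in("top","scene"):
    q,rz,K,R,C=cam(n); P=cloud(rz,K,R,C); P[~brass(q)]=np.nan; t=P[(np.hypot(P[...,0]-572,P[...,1]-235)<28)&(P[...,2]>105)]
    print(n,"washer on post: n",len(t),"z",np.median(t[:,2]).round(1),((np.percentile(t,2,0)+np.percentile(t,98,0))/2).round(1))
E
```

```text
[ 443.2 -127.9   82.5] [ 3.139 -0.006 -0.004]
top 19.6 circle 442.8 -128.3 d 27.6 ell [ 442.9 -128.1] [26.9 27.2] ext mid [ 443.3 -128.    19.6] n 778
top washer on post: n 173 z 124.5 [572.6 234.9 124.4]
scene washer on post: n 77 z 123.5 [572.1 231.7 122.8]
```

Washer seated (its top reads about 124). Lowering onto the bushing and gripping about 6 mm above its bottom, so the finger tips clear the washer later.

Emit:
drive_tool(plan=[{"twist": [0.002, 0.006, 0], "dp": [-1, -1.5, -40], "grip": 0.1}, {"twist": [0, 0, 0], "dp": [0, 0, -26], "grip": 0}, {"twist": [0, 0, 0], "dp": [0, 0, 0], "grip": 0}, {"twist": [0, 0, 0], "dp": [0, 0, 0], "grip": -0.1}])

```text
time_s: 19.62
eef_pos: [446.4, -129.6, 19.6]
tool_rot: [3.138, -0.007, -0.002]
wrist_force: [0.0, 0.2, 0.5]
gripper_width: 38.6
```

Emit:
drive_tool(plan=[{"twist": [0.003, 0.007, 0], "dp": [-4.4, 0, 0], "grip": -0.1}, {"twist": [0, 0, 0], "dp": [0, 0, -6], "grip": -0.1}, {"twist": [0, 0, 0], "dp": [0, 0, -6], "grip": -0.1}, {"twist": [0, 0, 0], "dp": [0, 0, 0], "grip": -0.1}, {"twist": [0, 0, 0], "dp": [0, 0, 0], "grip": -0.1}])

```text
time_s: 20.25
eef_pos: [443.2, -129.9, 9.0]
tool_rot: [3.141, -0.003, -0.002]
wrist_force: [-0.0, -0.4, 1.1]
gripper_width: 38.4
```

Emit:
drive_tool(plan=[{"twist": [0, 0.003, 0], "dp": [-1.2, 0.3, -2.5], "grip": -0.1}, {"twist": [0, 0, 0], "dp": [0, 0, 0], "grip": -0.7}, {"twist": [0, 0, 0], "dp": [0, 0, 0], "grip": -0.7}, {"twist": [0, 0, 0], "dp": [0, 0, 0], "grip": -0.7}], newtons=60)

```text
time_s: 20.75
eef_pos: [441.9, -129.6, 6.6]
tool_rot: [3.14, 0.0, -0.002]
wrist_force: [-0.0, 0.0, -0.1]
gripper_width: 25.2
```

Emit:
drive_tool(plan=[{"twist": [0, 0, 0], "dp": [0, 0, 10], "grip": -0.7}, {"twist": [0, 0, 0], "dp": [0, 0, 25], "grip": -0.7}, {"twist": [0, 0, 0], "dp": [0, 0, 45], "grip": -0.7}, {"twist": [0, 0, 0], "dp": [0, 0, 55], "grip": -0.7}, {"twist": [0, 0, 0], "dp": [0, 0, 45], "grip": -0.7}, {"twist": [0, 0, 0], "dp": [0, 0, 0], "grip": -0.7}])

```text
time_s: 21.5
eef_pos: [440.4, -129.1, 195.2]
tool_rot: [3.14, -0.001, -0.002]
wrist_force: [0.5, -0.1, -0.3]
gripper_width: 25.0
```

```bash
python3 - <<'E'
from h import *
held(lambda p:cv2.GaussianBlur(p,(1,1),0).max(-1)<256,14,1.5,15.5)
p=cam("wrist")[0]; cv2.imwrite("pics/w5.png",p[130:384,100:420])
E
```

```text
eef [ 440.36 -129.14  195.23] rot [ 3.1404e+00 -5.0000e-04 -1.8000e-03] F [ 0.5 -0.1 -0.3] n 1391 z 13.3 ell [0.32 1.12] [27.6 29.9] extmid [0.89 1.84] bore (array([0.89, 2.25]), array([14.2, 14.2]))
```

View pics/w5.png

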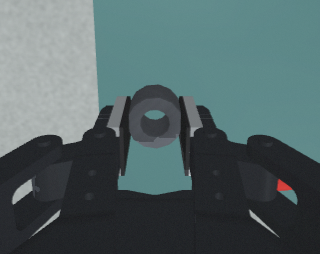

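Bushing held upright (crop (154,113)); the bore offset (0.9,2.25) matches the earlier two, so the same TCP target applies.

Emit:
drive_tool(plan=[{"twist": [0, 0, 0], "dp": [12, 33, 0], "grip": -0.7}, {"twist": [0, 0, 0], "dp": [18, 50, 0], "grip": -0.7}, {"twist": [0, 0, 0], "dp": [20, 55, 0], "grip": -0.7}, {"twist": [0, 0, 0], "dp": [20, 55, 0], "grip": -0.7}, {"twist": [0, 0, 0], "dp": [20, 55, 0], "grip": -0.7}, {"twist": [0, 0, 0], "dp": [20, 55, 0], "grip": -0.7}, {"twist": [0, 0, 0], "dp": [14, 35, 0], "grip": -0.7}, {"twist": [0, 0, 0], "dp": [0, 0, 0], "grip": -0.7}])

```text
time_s: 22.6
eef_pos: [558.8, 219.7, 179.5]
tool_rot: [3.138, 0.022, -0.005]
wrist_force: [0.5, -0.6, -0.8]
gripper_width: 24.9
```

Emit:
drive_tool(plan=[{"twist": [0.002, -0.02, 0], "dp": [14, 15, -8], "grip": -0.7}, {"twist": [0, 0, 0], "dp": [0, 0, 0], "grip": -0.7}, {"twist": [0, 0, 0], "dp": [0, 0, 0], "grip": -0.7}, {"twist": [0, 0, 0], "dp": [0, 0, 0], "grip": -0.7}])

```text
time_s: 23.1
eef_pos: [572.4, 233.2, 168.5]
tool_rot: [3.138, 0.004, -0.006]
wrist_force: [-0.4, 0.3, 0.4]
gripper_width: 24.8
```

Emit:
drive_tool(plan=[{"twist": [0.002, -0.002, 0], "dp": [0.9, 2.2, -3], "grip": -0.7}, {"twist": [0, 0, 0], "dp": [0, 0, 0], "grip": -0.7}, {"twist": [0, 0, 0], "dp": [0, 0, 0], "grip": -0.7}])

```text
time_s: 23.48
eef_pos: [573.4, 234.9, 165.8]
tool_rot: [3.14, 0.001, -0.007]
wrist_force: [-0.4, -0.1, 0.3]
gripper_width: 25.0
```

Emit:
drive_tool(plan=[{"twist": [0, 0, 0], "dp": [-0.1, 0.5, -4], "grip": -0.7}, {"twist": [0, 0, 0], "dp": [0, 0, -4], "grip": -0.7}, {"twist": [0, 0, 0], "dp": [0, 0, -4], "grip": -0.7}, {"twist": [0, 0, 0], "dp": [0, 0, -3], "grip": -0.7}])

```text
time_s: 23.98
eef_pos: [573.3, 235.5, 149.8]
tool_rot: [3.14, 0.001, -0.007]
wrist_force: [0.3, 0.4, -0.6]
gripper_width: 25.1
```

Threaded on the taper without force. The seat on the washer is expected at TCP ≈ 130, so down to 134 first.

Emit:
drive_tool(plan=[{"twist": [0, 0, 0], "dp": [0, 0, -4], "grip": -0.7}, {"twist": [0, 0, 0], "dp": [0, 0, -4], "grip": -0.7}, {"twist": [0, 0, 0], "dp": [0, 0, -4], "grip": -0.7}, {"twist": [0, 0, 0], "dp": [0, 0, -2], "grip": -0.7}, {"twist": [0, 0, 0], "dp": [0, 0, 0], "grip": -0.7}])

```text
time_s: 24.6
eef_pos: [573.1, 235.4, 134.5]
tool_rot: [3.14, 0.002, -0.007]
wrist_force: [-0.5, 0.8, -1.4]
gripper_width: 24.9
```

Emit:
drive_tool(plan=[{"twist": [0, 0, 0], "dp": [0, 0, -2], "grip": -0.7}, {"twist": [0, 0, 0], "dp": [0, 0, -1], "grip": -0.7}, {"twist": [0, 0, 0], "dp": [0, 0, 0], "grip": -0.7}])

```text
time_s: 24.98
eef_pos: [573.3, 235.5, 131.5]
tool_rot: [3.14, 0.001, -0.007]
wrist_force: [0.6, 1.0, -1.4]
gripper_width: 25.1
```

Emit:
drive_tool(plan=[{"twist": [0, 0, 0], "dp": [0, 0, -1], "grip": -0.7}, {"twist": [0, 0, 0], "dp": [0, 0, -1], "grip": -0.7}, {"twist": [0, 0, 0], "dp": [0, 0, -1], "grip": -0.7}])

```text
time_s: 25.35
eef_pos: [573.4, 235.6, 129.3]
tool_rot: [3.141, 0.0, -0.007]
wrist_force: [-2.5, -1.5, 6.0]
gripper_width: 24.9
```

Emit:
drive_tool(plan=[{"twist": [0, 0, 0], "dp": [0, 0, -1.5], "grip": -0.7}, {"twist": [0, 0, 0], "dp": [0, 0, -1.5], "grip": -0.7}, {"twist": [0, 0, 0], "dp": [0, 0, -1.5], "grip": -0.7}])

```text
time_s: 25.72
eef_pos: [573.4, 235.6, 125.0]
tool_rot: [3.141, 0.0, -0.007]
wrist_force: [-2.3, -1.2, 4.7]
gripper_width: 24.9
```

Emit:
drive_tool(plan=[{"twist": [0, 0, 0], "dp": [-0.2, -0.2, -1.5], "grip": -0.7}, {"twist": [0, 0, 0], "dp": [0, 0, -1.5], "grip": -0.7}, {"twist": [0, 0, 0], "dp": [0, 0, -1.5], "grip": -0.7}])

```text
time_s: 26.1
eef_pos: [573.4, 235.5, 120.8]
tool_rot: [-3.142, -0.001, -0.007]
wrist_force: [-2.0, -0.9, 5.0]
gripper_width: 24.9
```

Emit:
drive_tool(plan=[{"twist": [0, 0, 0], "dp": [0, 0, -1], "grip": -0.7}, {"twist": [0, 0, 0], "dp": [0, 0, -1], "grip": -0.7}])

```text
time_s: 26.35
eef_pos: [573.4, 235.5, 118.8]
tool_rot: [-3.142, -0.001, -0.007]
wrist_force: [-3.0, -1.7, 4.3]
gripper_width: 24.9
```

Emit:
drive_tool(plan=[{"twist": [0, 0, 0], "dp": [0, 0, -0.7], "grip": -0.7}])

```text
time_s: 26.48
eef_pos: [573.4, 235.5, 118.1]
tool_rot: [-3.142, -0.001, -0.007]
wrist_force: [-1.3, -0.3, 5.4]
gripper_width: 25.0
```

Emit:
drive_tool(plan=[{"twist": [0, 0, 0], "dp": [0, 0, -0.7], "grip": -0.7}])

```text
time_s: 26.6
eef_pos: [573.5, 235.6, 117.6]
tool_rot: [-3.141, -0.001, -0.007]
wrist_force: [-4.3, -1.9, 13.2]
gripper_width: 25.0
```

Emit:
drive_tool(plan=[{"twist": [0, 0, 0], "dp": [0, 0, -0.5], "grip": -0.7}])

```text
time_s: 26.72
eef_pos: [573.5, 235.6, 117.5]
tool_rot: [-3.141, -0.001, -0.007]
wrist_force: [-4.8, -2.0, 14.2]
gripper_width: 24.7
```

Hard stop reached at TCP 117.5 after about 12.6 mm of collar travel. Trimming towards 18 N and relieving the side load.

Emit:
drive_tool(plan=[{"twist": [0, 0, 0], "dp": [-0.1, -0.05, -0.6], "grip": -0.7}])

```text
time_s: 26.85
eef_pos: [573.5, 235.6, 117.6]
tool_rot: [-3.141, -0.002, -0.007]
wrist_force: [-4.7, -1.8, 12.4]
gripper_width: 24.9
```

Emit:
drive_tool(plan=[{"twist": [0, 0, 0], "dp": [-0.2, -0.1, -0.8], "grip": -0.7}])

```text
time_s: 26.98
eef_pos: [573.5, 235.6, 117.6]
tool_rot: [-3.14, -0.003, -0.007]
wrist_force: [-5.0, -2.4, 16.3]
gripper_width: 24.8
```

Emit:
drive_tool(plan=[{"twist": [0, 0, 0], "dp": [-0.2, -0.1, -0.85], "grip": -0.7}, {"twist": [0, 0, 0], "dp": [-0.2, -0.1, -0.85], "grip": -0.7}])

```text
time_s: 27.22
eef_pos: [573.5, 235.6, 117.5]
tool_rot: [-3.14, -0.005, -0.007]
wrist_force: [-5.3, -2.5, 15.6]
gripper_width: 24.8
```

Emit:
drive_tool(plan=[{"twist": [0, 0, 0], "dp": [-0.2, -0.1, -0.85], "grip": -0.7}, {"twist": [0, 0, 0], "dp": [-0.2, -0.1, -0.85], "grip": -0.7}, {"twist": [0, 0, 0], "dp": [-0.2, -0.1, -0.85], "grip": -0.7}])

```text
time_s: 27.6
eef_pos: [573.4, 235.6, 117.5]
tool_rot: [-3.138, -0.008, -0.007]
wrist_force: [-5.3, -2.3, 14.6]
gripper_width: 25.0
```

Emit:
drive_tool(plan=[{"twist": [-0.002, 0.003, 0], "dp": [0, 0, -0.95], "grip": -0.7}])

```text
time_s: 27.72
eef_pos: [573.5, 235.7, 117.5]
tool_rot: [-3.14, -0.005, -0.007]
wrist_force: [-6.6, -3.3, 17.9]
gripper_width: 25.0
```

Emit:
drive_tool(plan=[{"twist": [-0.001, 0.002, 0], "dp": [-0.1, -0.1, -0.93], "grip": -0.7}, {"twist": [-0.001, 0.002, 0], "dp": [-0.1, -0.1, -0.93], "grip": -0.7}])

```text
time_s: 27.98
eef_pos: [573.6, 235.7, 117.5]
tool_rot: [-3.141, -0.003, -0.007]
wrist_force: [-6.7, -1.9, 16.7]
gripper_width: 25.0
```

Emit:
drive_tool(plan=[{"twist": [-0.001, 0.002, 0], "dp": [-0.1, -0.1, -0.93], "grip": -0.7}, {"twist": [-0.001, 0.002, 0], "dp": [-0.1, -0.1, -0.93], "grip": -0.7}, {"twist": [-0.001, 0.002, 0], "dp": [-0.1, -0.1, -0.93], "grip": -0.7}])

```text
time_s: 28.35
eef_pos: [573.6, 235.7, 117.6]
tool_rot: [3.14, 0.0, -0.007]
wrist_force: [-4.9, -1.9, 17.4]
gripper_width: 24.8
```

Held at about 17–18 N (plus about 1 N from the held bushing's weight) for 0.6 s. Easing off, opening, and rising clear.

Emit:
drive_tool(plan=[{"twist": [0, 0, 0], "dp": [0, 0, 0], "grip": -0.7}, {"twist": [0, 0, 0], "dp": [0, 0, 0], "grip": 0.2}, {"twist": [0, 0, 0], "dp": [0, 0, 0], "grip": 0.2}, {"twist": [0, 0, 0], "dp": [0, 0, 0], "grip": 0.3}, {"twist": [0, 0, 0], "dp": [0, 0, 20], "grip": 0.3}, {"twist": [0, 0, 0], "dp": [0, 0, 50], "grip": 0.3}, {"twist": [0, 0, 0], "dp": [-10, -40, 30], "grip": 0.3}, {"twist": [0, 0, 0], "dp": [-20, -55, 0], "grip": 0.3}])

```text
time_s: 29.35
eef_pos: [543.0, 140.9, 217.8]
tool_rot: [3.139, 0.002, -0.003]
wrist_force: [1.2, -1.4, 0.2]
gripper_width: 55.4
```

Emit:
drive_tool(plan=[{"twist": [0, 0, 0], "dp": [-30, -50, 0], "grip": 0.3}, {"twist": [0, 0, 0], "dp": [-20, -20, 0], "grip": 0.3}, {"twist": [0, 0, 0], "dp": [0, 0, 0], "grip": 0.3}, {"twist": [0, 0, 0], "dp": [0, 0, 0], "grip": 0.3}])

```text
time_s: 29.85
eef_pos: [491.1, 66.4, 218.6]
tool_rot: [3.139, 0.0, -0.006]
wrist_force: [-0.3, 0.5, 0.6]
gripper_width: 55.7
```

```bash
python3 - <<'E'
from h import *
out=[]
for n in("top","scene"):
    q,rz,K,R,C=cam(n); P=cloud(rz,K,R,C); z=P[...,2]; nr=np.hypot(P[...,0]-572,P[...,1]-235)
    b=P[brass(q)&(nr<28)&(z>90)]; print(n,"washer z",np.percentile(b[:,2],[50,90]).round(1),"bushing top z", np.median(z[(nr>7)&(nr<12)]).round(1),"plate",np.median(z[(nr>32)&(nr<50)]).round(1))
    f=P[(nr<60)&0==0] if 0 else None
    g=np.array([572,235,100.]); w=R.T@(g-C); u,v=(K@w/w[2])[:2].astype(int)
    out.append(cv2.resize(q[v-30:v+30,u-30:u+30],(400,400),interpolation=cv2.INTER_CUBIC))
    for nm,(x,y) in {"tube":(441,7),"jar":(710,-29)}.items():
        t=P[(np.hypot(P[...,0]-x,P[...,1]-y)<30)&(z>46)&(z<56)]; print("  ",nm,((t.min(0)+t.max(0))/2).round(1))
cv2.imwrite("pics/final.png",np.hstack(out))
E
```

```text
Traceback (most recent call last):
IndexError: index -1 is out of bounds for axis 0 with size 0
```

The arm still blocks the top view; moving it aside.

Emit:
drive_tool(plan=[{"twist": [0, 0, 0], "dp": [-20, -55, 0], "grip": 0.3}, {"twist": [0, 0, 0], "dp": [-20, -55, 0], "grip": 0.3}, {"twist": [0, 0, 0], "dp": [-15, -50, 0], "grip": 0.3}, {"twist": [0, 0, 0], "dp": [0, 0, 0], "grip": 0.3}, {"twist": [0, 0, 0], "dp": [0, 0, 0], "grip": 0.3}])

```text
time_s: 30.52
eef_pos: [437.9, -94.4, 217.4]
tool_rot: [3.139, 0.001, 0.0]
wrist_force: [-0.7, 0.3, -0.1]
gripper_width: 55.7
```

```bash
python3 - <<'E'
from h import *
out=[]
for n in("top","scene"):
    q,rz,K,R,C=cam(n); P=cloud(rz,K,R,C); z=P[...,2]; nr=np.hypot(P[...,0]-572,P[...,1]-235)
    b=P[brass(q)&(nr<28)&(z>90)]; print(n,"washer n",len(b),np.sort(b[:,2])[::max(1,len(b)//8)].round(1))
    a=z[(nr<13)&(z>95)]; print("  z within 13mm",np.histogram(a,bins=np.arange(95,156,5))[0],"plate",np.nanmedian(z[(nr>32)&(nr<50)]).round(1))
    k=z[(nr<13)&(z>115)&(z<135)]; print("  bushing top",np.median(k).round(1),len(k))
    w=R.T@(np.array([572,235,100.])-C); u,v=(K@w/w[2])[:2].astype(int)
    out.append(cv2.resize(q[v-30:v+30,u-30:u+30],(400,400),interpolation=cv2.INTER_CUBIC))
    for nm,(x,y) in {"tube":(441,7),"jar":(710,-29)}.items():
        t=P[(np.hypot(P[...,0]-x,P[...,1]-y)<30)&(z>46)&(z<56)]
        if len(t): print("  ",nm,((t.min(0)+t.max(0))/2).round(1))
cv2.imwrite("pics/final.png",np.hstack(out))
E
```

```text
top washer n 81 [105.9 108.4 109.6 110.3 110.9 111.4 112.2 112.9 128.5]
  z within 13mm [ 0  0  0  7  5  8 24 48  7  9 12  0] plate 72.9
  bushing top 130.4 85
   jar [711.8 -28.9  50.3]
scene washer n 53 [106.4 107.9 109.3 109.8 110.2 110.5 110.9 111.5 112.4]
  z within 13mm [ 0  0  1  9  6  7 14 20  6  7  5  2] plate 72.4
  bushing top 129.8 47
   tube [440.9   5.3  49. ]
   jar [710.1 -30.5  49.3]
```

View pics/final.png

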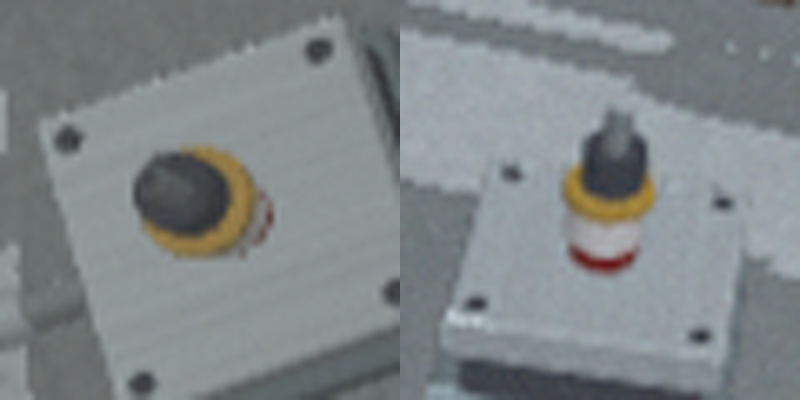

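The stack reads spacer, washer, bushing on the collar. Washer top minus plate is about 38 mm (expected 38) and bushing top minus plate about 57.5 mm (expected 58), so the collar is home.

```bash
python3 -c "
from h import *
print(bot.get_obs()['wrist_force'].round(1), ticket.job_done())"
```

```text
the job is handed in; nothing more can be done
[-0.4 -0.3 -0.2] None
```

The job is done and handed in at about 31 s. The white spacer, the smaller brass washer and the steel bushing went onto the post in that order. I then pressed the collar about 12.6 mm down to its hard stop by pushing on the gripped bushing.

- **Press force:** the wrist read 17–18 N vertical for about 0.6 s, plus about 1 N for the held bushing's weight. There was a side load of 5–7 N that I could not fully relieve. The highest total I read was about 19–20 N, but force is only read at the end of each move call.
- **Bedding trim:** before that, about 0.9 s was spent between 12 and 16 N while I trimmed the force. The tool tilted up to 0.008 rad there, and I corrected it.
- **Stack height after release:** the washer's top is about 38 mm above the plate (38 expected). The bushing's top is about 57.5 mm above it (58 expected), so the collar is home with nothing between the parts.
- **Bystanders:** the jar and lens tube read where they started, within about 2 mm. The last top view gave no reading on the tube, so that rests on the scene camera alone. I did not re-measure the screwdriver; the gripper never came down near it.
- **Camera disagreement:** the wrist and fixed cameras differed by a steady 2–3 mm, so I aligned each part by differences.

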